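Tighten a cam lock on a paper-tray unit with the cam key

TASK

Take the red cam key from its stand, fit its blade into the slot of the cam in the yellow collar and turn the cam clockwise a quarter turn until it is fully seated against its stop and the side panel is drawn fully home. Be gentle: press and turn only as hard as it needs, and do not force it past its stop. Then put the key back in its stand, blade down and fully in, let go of it, and leave the other things on the table where they are.

Things in the scene. Friction and masses are not known exactly. Their poses are not given: they have to be found in the camera images.
- tray_unit: Fixed plywood paper-tray unit under assembly, 200 (x) x 220 (y) x 75 mm high, open to its -x side; origin at the centre of its underside. On its flat top stand two round steel cam locks, in a yellow and in a grey collar, 100 mm apart, either way round. A darker side panel (210 x 14 mm, 87 mm high) stands along its +y side, 5 mm off it at first.
- cam_open (a point): Centre of the upper face of the cam to tighten, in the YELLOW collar, on its upright axis, 14 mm above the unit's top; reading stays at the unpressed face. Steel drum 32 mm across with a straight slot right across its face, 5 mm wide, 5 mm deep. Axes as the tray unit's; the open slot lies within 0.38 rad (22 deg), either way, of the x axis: only looking or feeling tells where.
- collar_open: Yellow collar around that cam, 48 mm across, 3 mm high, fixed; origin on the cam's axis, on the unit's top. The cam drum in it is sprung: pressed, it yields straight down up to 5 mm (1.5 N to start, 9 N at the bottom, then rigid). It turns clockwise seen from above with less than 0.1 N m, a quarter turn from its start to a hard stop, and stays there; it cannot turn anticlockwise from the start.
- cam_tight (a point): Centre of the upper face of the other cam, in the GREY collar: already tight and fixed, nothing to do there.
- panel_edge (a point): Middle of the upper edge of the side panel's inner face (the face towards the unit), 87 mm above the table; axes as the tray unit's. It lies 115 mm from the unit's middle along its y axis at the start (5 mm gap) and 110 mm when the panel is fully home; it moves evenly with the cam's quarter turn.
- key_grip (a point): Centre of the red handle of the loose cam key (about 90 g): 34 (x) x 24 (y, the width to grip) x 60 mm (z, up). Below it a flat steel blade in the x-z plane: shank 12 mm wide, straight tip 22 mm wide (x), 2.5 mm thick (y), 13 mm high. The tip's edge is 75 mm below this point. At first the key stands upright in its stand.
- key_tip (a point): Middle of the lower edge of the key's blade; axes as for key_grip.
- stand_mouth (a point): Centre of the mouth of the slot pocket in the top of the fixed dark wooden stand (64 (x) x 56 (y) x 54 mm high). Pocket 27 (x) x 8 mm (y), right through, rim bevelled 3 mm. The key stands in it blade down, either way round, handle resting on the stand's top: key_grip 30 mm above this point, key_tip 45 mm below.
- brush_pot: loose brass-coloured tin of brushes, 72 mm across, tin 98 mm high with brushes to about 200 mm; origin at the centre of its underside. Leave it where it is.
- paint_blue_bottle: loose blue paint bottle, 44 mm across, 110 mm high; origin at the centre of its underside. Leave it where it is.
- paint_red_bottle: loose red paint bottle, 44 mm across, 110 mm high; origin at the centre of its underside. Leave it where it is.
- tape_roll: loose green roll of tape lying flat, 90 mm across, 24 mm high; origin at the centre of its underside. Leave it where it is.
- spare_cam: loose spare steel cam drum, 32 mm across, 11 mm high; not needed; origin at the centre of its underside. Leave it where it is.
- dowel_block: loose offcut of light wood, 50 x 30 x 12 mm; origin at the centre of its underside. Leave it where it is.

How it is judged:
On the way, in this order (a step that is already met when the one before it is completed fails the run):
1. the key's blade is at the open cam: its tip within 6 mm of the cam's axis and below the free height of the cam's face (horizontal distance between key_tip and cam_open below 0.006 m and z of key_tip in the frame of cam_open below -0.001 m), for 0.1 s.
2. with the key's blade still in the cam, the cam is turned home: the side panel's gap is less than 0.2 mm (all of step 1 and y of panel_edge in the frame of tray_unit below 0.1102 m), for 0.2 s.
At the end, for the whole second after the job is handed in: The side panel is drawn home, its gap less than 0.2 mm (the cam seated); the key stands in its stand, released and at rest, upright within 7 degrees, its tip at least 42 mm below the stand's mouth (45 when fully in) (y of panel_edge in the frame of tray_unit below 0.1102 m and x of key_tip in the frame of stand_mouth between -0.008 and 0.008 m and y of key_tip in the frame of stand_mouth between -0.006 and 0.006 m and z of key_tip in the frame of stand_mouth below -0.042 m and angle between key_grip's own z axis and vertical below 0.12 rad and linear speed of key below 0.02 m/s and contact force between key and the fingers below 0.1 N); the robot touches nothing.
It fails at once if the key presses on or turns against the cam lock with more than 40 N (contact force between key and lock above 40 N).
It fails at once if a bystander (brush tin, paint bottle, tape roll, spare cam or offcut) is moved by more than 20 mm (distance of any of brush_pot, paint_blue_bottle, paint_red_bottle, tape_roll, spare_cam, dowel_block from where it was at the start of the episode above 0.02 m).
It also fails if it takes over 69 s, if anything falls off the work surface, if the arm or the gripper's body presses on something with over 40 N, if the wrist force passes 120 N, or if a joint passes its speed limit or range.

ROBOT

A 6-joint arm with a two-finger parallel gripper is mounted at the origin on the work surface. World frame = base frame: x ahead of the robot, y to its left, z up, the work surface at z = 0. Lengths are in m, angles in rad, forces in N, time in s.
With the tool pointing down it reaches from about 0.25 to 0.725 m from the base axis. Payload 4 kg.
Tool frame: the origin (TCP) lies between the finger pads; the fingertips stand 25 mm ahead of it and the grasp point (between the pads) lies 6 mm ahead of it; z points along the fingers, y is the line along which they close (so a half turn about z gives the same grasp; the last joint's range is limited). The gripper opens to 85 mm and grips with 20 to 120 N. Pads are 22 mm wide; open, the fingers measure 114 mm over their backs; the gripper's body (76 mm by 85 mm) begins 54 mm behind the grasp point. The pads swing forward as they close: fully open they stand 13 mm farther back than shut.
Start: joints at [1.344, 0.241, 0.005, 1.335, 0, 1.571], TCP at [0.112, 0.487, 0.256] pointing down, gripper open.
Joint ranges: [-2.72, 2.72], [-1.05, 1.87], [-1.09, 1.28], [-1.99, 2.15], [-1.42, 1.44], [-3.14, 3.14]. Speed limits (rad/s): [2.79, 2.79, 3.14, 3.14, 3.14, 3.14].

INTERFACE

Orientations are given as a unit quaternion [x, y, z, w].
In Python, from workcell import bot gives the robot as it stands. The module is installed in compiled form; this text tells all that it offers.
- The arm moves only by the shell command python3 -m pendant 'ROWS'. ROWS is JSON, one flat list of numbers, 7 for each row, row after row: the shift along the tool's x, y, z normalised to -1 to 1, where 1 is 0.5 m, then the turn, a rotation vector about the tool's x, y, z normalised to -1 to 1, where 1 is 180 degrees, then the opening, from 0 (shut) to 1 (fully open). In form: [tx, ty, tz, ax, ay, az, fingers, tx, ty, tz, ax, ay, az, fingers, ...]. A call has exactly 10 rows; each row is the pose to reach, as a shift and turn from the pose commanded when the call began, along the tool's axes at that moment, turning the shorter way round; what a row does not reach only later rows make up. A row lasts 1/12 s, in which the tool goes at most 41.7 mm and 7.16 degrees, less where a joint would pass 70% of its speed; a pose out of reach is approached as far as the arm can. A call with a number of a shift or a turn outside -1 to 1 is refused whole. A call with a gripper value outside its range is refused whole. The fingers move at their own pace and stop on an object; the grip force is fixed at half the most. Time passes only in rows, so rows that repeat a pose let the fingers close, or fill a call up. It gives the time, the measured TCP pose, the force, the opening and the grip force at its end, in the units of the state.
- bot.get_obs(): the state, without advancing time (a new reading comes with each control period).
- bot.camera(name): name is "scene" or "top"; returns a dict with "pixels" (384x512x3 uint8, red, green, blue), "mtx" (3x3 intrinsics, pixels), "cam_to_world" (4x4, takes a point from camera to world coordinates). Camera axes: x right, y up, looking along -z (the intrinsics and any distortion apply to the point x, -y, -z); pixel columns grow to the right and rows downward; lengths in m; the calibration is good to about 2 mm. A picture is of the moment at which its call begins. There is no depth.
- bot.job_done(): hands the job in; it is judged then, once.
The state is a dict: "clock": time; "joint_pos": joint angles; "joint_vel": joint speeds; "tau": joint torques, N m; "eef_pos": TCP position; "tool_rot": TCP orientation; "ft_force": force on the tool from outside, world axes, zero at the start; "ft_torque": the same for the moment, N m; "grip_width": finger opening in m; "grasp_force": force on a finger pad.
Only numpy, scipy, OpenCV 4.12 (cv2) and the standard library are available. Lean on these libraries where they do the work, as an engineer would, in place of code of your own. Each camera call takes 0.05 s, during which the arm holds its last target. There are 200 camera calls.

## Working session

There is one attempt and no reset: what is moved stays moved. The work goes in short steps, Python scripts to look and compute and a shell command to move; the robot and the scene stay as the last step left them, time stands still between calls to the robot, and variables do not carry over. Pictures are saved under pics/ and viewed, at most 10 in all, crops included, and the job is handed in when it is done.

```bash
mkdir -p pics; python3 - <<'E'
from workcell import bot
import cv2,numpy as np
o=bot.get_obs(); print({k:np.round(v,3).tolist() for k,v in o.items()})
for n in("scene","top"):
    c=bot.camera(n); cv2.imwrite(f"pics/{n}0.png",c["pixels"][:,:,::-1]); print(n,np.round(c["mtx"],2).tolist(),np.round(c["cam_to_world"],4).tolist(),c.keys())
E
```

```text
{'clock': 0.0, 'joint_pos': [1.344, 0.241, 0.004, 1.335, -0.0, 1.571], 'joint_vel': [-0.001, -0.0, 0.0, -0.0, -0.002, -0.002], 'tau': [0.001, -37.232, 25.241, 0.017, 0.0, 0.0], 'eef_pos': [0.112, 0.487, 0.255], 'tool_rot': [0.113, 0.994, -0.001, -0.0], 'ft_force': [-0.166, -0.127, -0.536], 'ft_torque': [0.001, -0.002, 0.008], 'grasp_force': 0.0, 'grip_width': 0.086}
scene [[476.33, 0.0, 257.12], [0.0, 476.33, 188.36], [0.0, 0.0, 1.0]] [[-0.7521, -0.4747, 0.4571, 1.1088], [0.6589, -0.5568, 0.5058, 0.5772], [0.0144, 0.6816, 0.7315, 1.0014], [0.0, 0.0, 0.0, 1.0]] dict_keys(['pixels', 'mtx', 'cam_to_world'])
top [[370.16, 0.0, 263.11], [0.0, 370.16, 194.64], [0.0, 0.0, 1.0]] [[0.0128, 0.9962, -0.0865, 0.4889], [-0.9998, 0.0142, 0.0154, -0.0358], [0.0166, 0.0863, 0.9961, 1.0018], [0.0, 0.0, 0.0, 1.0]] dict_keys(['pixels', 'mtx', 'cam_to_world'])
```

View pics/scene0.png

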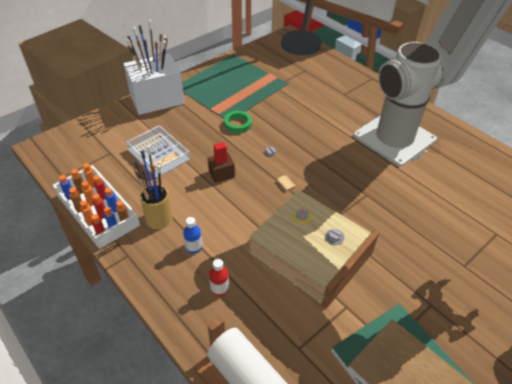

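View pics/top0.png

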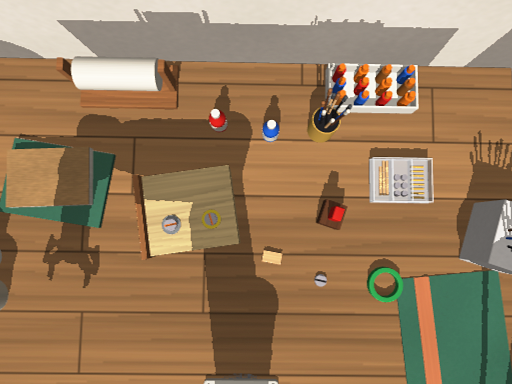

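The scene view shows the tray unit around (315,245), the stand with the key at (221,165), and the bystanders. In the top view the cams are at (171,225) and (211,219), and the key is at (336,213). I'll zoom in on these next.

```bash
python3 - <<'E'
import cv2,numpy as np
t=cv2.imread("pics/top0.png"); s=cv2.imread("pics/scene0.png")
f=lambda im,x,y,w,h,k:cv2.resize(im[y:y+h,x:x+w],None,fx=k,fy=k,interpolation=cv2.INTER_CUBIC)
A=f(t,125,155,125,110,3.2); B=f(t,305,188,55,48.4.__int__(),7.2)
C=f(s,245,185,140,115,2.8); D=f(s,195,130,60,49,6.6)
cv=np.zeros((600,800,3),np.uint8)
for im,x,y in((A,0,0),(B,402,0),(C,0,270+85),(D,402,350)):
    h=min(im.shape[0],600-y);w=min(im.shape[1],800-x);cv[y:y+h,x:x+w]=im[:h,:w]
cv2.imwrite("pics/crop0.png",cv)
E
```

```text
(no output)
```

View pics/crop0.png

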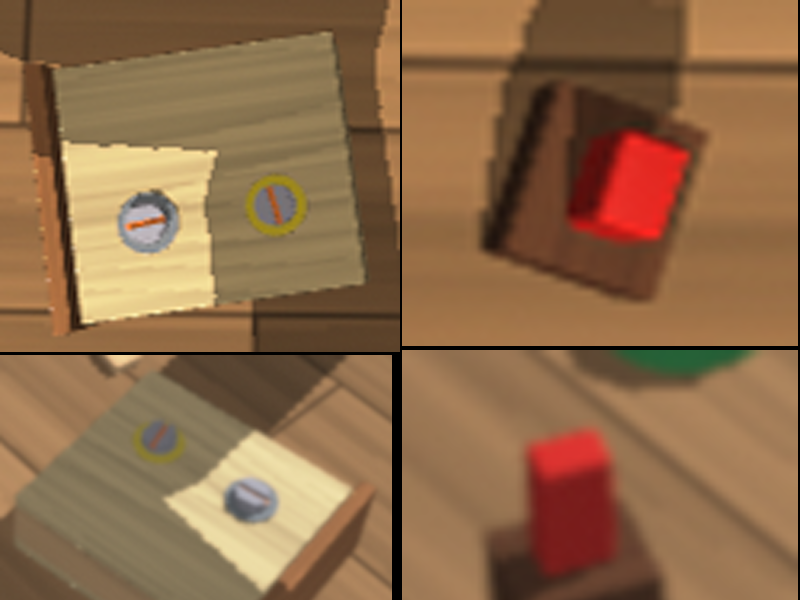

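The top view is clear. The yellow cam is the right-hand one, at about (211,220), with its orange slot near the unit's x axis. The key's top face is at about (337,213), on the stand. Next I fit the key box and locate the cam in both views.

```bash
cat > h.py <<'E'
import cv2,numpy as np
from workcell import bot
from scipy.optimize import minimize
def proj(c,P):
    M=np.linalg.inv(c["cam_to_world"]); p=np.atleast_2d(P)@M[:3,:3].T+M[:3,3]; p=p*[1,-1,-1]
    q=p@c["mtx"].T; return q[:,:2]/q[:,2:]
def unproj(c,uv,z):
    uv=np.atleast_2d(uv); d=np.c_[uv,np.ones(len(uv))]@np.linalg.inv(c["mtx"]).T*[1,-1,-1]@c["cam_to_world"][:3,:3].T
    o=c["cam_to_world"][:3,3]; return o+d*((z-o[2])/d[:,2])[:,None]
def box(x,y,yaw,lx,ly,z0,z1):
    R=np.array([[np.cos(yaw),-np.sin(yaw)],[np.sin(yaw),np.cos(yaw)]])
    xy=np.array([[i,j] for i in(-lx/2,lx/2) for j in(-ly/2,ly/2)])@R.T+[x,y]
    return np.vstack([np.c_[xy,np.full(4,z)] for z in(z0,z1)])
def sil(c,P,k=6,shape=(384,512)):
    m=np.zeros((shape[0]*k,shape[1]*k),np.uint8)
    h=cv2.convexHull(((proj(c,P)+.5)*k).astype(np.float32)).astype(np.int32); cv2.fillConvexPoly(m,h,1); return m
def hsv(c): return cv2.cvtColor(c["pixels"],cv2.COLOR_RGB2HSV).astype(int)
E
python3 - <<'E'
from h import *
C={n:bot.camera(n) for n in("scene","top")}
win={"scene":(195,130,60,60),"top":(305,185,60,60)}; k=6
def crop(m,w,k): x,y,a,b=w; return m[y*k:(y+b)*k,x*k:(x+a)*k]
M={}
for n,c in C.items():
    H=hsv(c); m=(((H[...,0]<6)|(H[...,0]>174))&(H[...,1]>190)&(H[...,2]>90)).astype(np.float32)
    M[n]=cv2.resize(crop(m,win[n],1),None,fx=k,fy=k,interpolation=cv2.INTER_LINEAR)>.5; print(n,M[n].sum()/36)
def cost(p,ns):
    s=0
    for n in ns:
        b=crop(sil(C[n],box(*p,.034,.024,.054,.114)),win[n],k)>0
        s+=(b^M[n]).sum()/(b|M[n]).sum()
    return s
p0=unproj(C["top"],[337,213],.114)[0]; print("init",p0)
for ns in(("top",),("scene",),("top","scene")):
    best=min((minimize(cost,[p0[0],p0[1],a],args=(ns,),method="Nelder-Mead",options=dict(initial_simplex=[[p0[0],p0[1],a],[p0[0]+.006,p0[1],a],[p0[0],p0[1]+.006,a],[p0[0],p0[1],a+.3]])) for a in np.arange(0,3.1,.4)),key=lambda r:r.fun)
    print(ns,best.x.round(4),round(best.fun,3))
# stand corners top
cs=np.array([[570,88],[706,133],[650,300],[505,255]]); uv=np.c_[(cs[:,0]-402)/7.2+305,cs[:,1]/7.2+188]-.5
S=unproj(C["top"],uv,.054)[:,:2]; print("stand",S.round(4).tolist(),S.mean(0),[np.linalg.norm(S[i]-S[i-1]).round(4) for i in range(4)])
# yellow collar
for n,w in(("top",(195,203,32,32)),("scene",(285,200,35,30))):
    H=crop(hsv(C[n]),w,1); m=((abs(H[...,0]-27)<5)&(H[...,1]>170)).astype(np.uint8)
    pts=np.argwhere(m)[:,::-1]+[w[0],w[1]]; P=unproj(C[n],pts.astype(float),.078)[:,:2]
    (cx,cy),r=cv2.minEnclosingCircle((P*1000).astype(np.float32)); print(n,len(P),"collar",P.mean(0),cx,cy,r)
    so=((H[...,0]<16)&(H[...,1]>75)&(np.hypot(*(np.moveaxis(np.mgrid[w[1]:w[1]+w[3],w[0]:w[0]+w[2]],0,-1)-pts.mean(0)[::-1]).transpose(2,0,1))<7))
    q=np.argwhere(so)[:,::-1]+[w[0],w[1]]; Q=unproj(C[n],q.astype(float),.087)[:,:2]; d=np.linalg.svd(Q-Q.mean(0))[2][0]; print(" slot",len(q),Q.mean(0),np.degrees(np.arctan2(d[1],d[0])),np.ptp((Q-Q.mean(0))@d))
# unit corners
cs=np.array([[55,70],[332,33],[364,283],[82,322]])/3.2+[125,155]-.5
U=unproj(C["top"],cs,.075)[:,:2];print("unit",U.round(4).tolist(),U.mean(0),[np.linalg.norm(U[i]-U[i-1]).round(4) for i in range(4)])
for i in(0,1): 
    a=U[(3,0)[i]]-U[(2,1)[i]]; print("y axis yaw",np.degrees(np.arctan2(a[1],a[0]))-90)
E
```

```text
scene 196.66666666666666
top 168.5
init [ 0.52423169 -0.22790406  0.114     ]
('top',) [ 0.5236 -0.2315 -0.3283] 0.241
('scene',) [ 0.5247 -0.228   0.733 ] 0.232
('top', 'scene') [ 0.5231 -0.232   2.5211] 0.522
stand [[0.5605, -0.2174], [0.545, -0.2661], [0.4853, -0.2457], [0.5006, -0.194]] [ 0.52286724 -0.23078809] [np.float64(0.0642), np.float64(0.0511), np.float64(0.0631), np.float64(0.0539)]
top 122 collar [0.50731521 0.0781131 ] 507.13751220703125 79.13970947265625 23.105743408203125
 slot 27 [0.50680563 0.07903043] -161.87220591998667 0.02882170899789215
scene 0 collar [nan nan] 0.0 0.0 0.0<stdin>:26: RuntimeWarning: Mean of empty slice.
  ret = um.true_divide(
<stdin>:27: RuntimeWarning: Mean of empty slice.
<stdin>:28: RuntimeWarning: Mean of empty slice.
Traceback (most recent call last):
ValueError: zero-size array to reduction operation maximum which has no identity
```

```bash
python3 - <<'E'
from h import *
C={n:bot.camera(n) for n in("scene","top")}
win={"scene":(200,135,45,45),"top":(315,190,45,45)}; k=6
crop=lambda m,w,k:m[w[1]*k:(w[1]+w[3])*k,w[0]*k:(w[0]+w[2])*k]
M={}
for n,c in C.items():
    p=crop(c["pixels"],win[n],1).astype(np.float32); r=p[...,0]-1.0*np.maximum(p[...,1],p[...,2])
    hi=np.percentile(r,97); M[n]=cv2.resize(r,None,fx=k,fy=k,interpolation=cv2.INTER_LINEAR)>75; print(n,M[n].sum()/36,hi)
    cc,lab,st,_=cv2.connectedComponentsWithStats(M[n].astype(np.uint8)); M[n]=lab==1+np.argmax(st[1:,4])
def cost(p,ns):
    s=0
    for i,n in enumerate(ns):
        b=crop(sil(C[n],box(*p[:3],.034,.024,.054,.114)),win[n],k)>0; s+=(b^M[n]).sum()/(b|M[n]).sum()
    return s
for ns in(("top",),("scene",),("top","scene")):
    R=[minimize(cost,[.523,-.231,a],args=(ns,),method="Nelder-Mead",options=dict(initial_simplex=[[.523,-.231,a],[.529,-.231,a],[.523,-.225,a],[.523,-.231,a+.25]])) for a in(-.6,-.35,-.1,.8,1.2)]
    for b in sorted(R,key=lambda r:r.fun)[:2]: print(ns,b.x.round(4),round(b.fun,3))
c=C["scene"]; u=proj(c,[.507,.0785,.078])[0]; print("scene proj of collar",u)
H=hsv(c);x,y=u.round().astype(int); w=(x-12,y-12,24,24); h=crop(H,w,1)
m=(abs(h[...,0]-27)<6)&(h[...,1]>130); print(m.sum())
pts=np.argwhere(m)[:,::-1]+[x-12,y-12]
if len(pts)>5:
    P=unproj(c,pts.astype(float),.078)[:,:2]; P=P[np.hypot(*(P-[.507,.0785]).T)<.03]; print((cv2.minEnclosingCircle((P*1000).astype(np.float32))),P.mean(0))
cs=np.array([[55,70],[332,33],[364,283],[82,322]])/3.2+[125,155]-.5
U=unproj(C["top"],cs,.075)[:,:2];print("unit",U.round(4).tolist(),U.mean(0),[np.linalg.norm(U[i]-U[i-1]).round(4) for i in range(4)])
for i in(0,1):
    a=U[(3,0)[i]]-U[(2,1)[i]]; print("unit yaw",np.degrees(np.arctan2(a[1],a[0]))-90)
    a=U[i]-U[3-i]; print("unit yaw x",np.degrees(np.arctan2(a[1],a[0])))
E
```

```text
scene 231.36111111111111 114.28003
top 172.94444444444446 188.0
('top',) [ 0.5234 -0.2314 -0.3508] 0.22
('top',) [ 0.5231 -0.2321 -0.3147] 0.221
('scene',) [ 0.5229 -0.23   -0.6229] 0.135
('scene',) [ 0.5233 -0.2299 -0.6135] 0.135
('top', 'scene') [ 0.5226 -0.2313 -0.6078] 0.386
('top', 'scene') [ 0.5226 -0.2314 -0.6   ] 0.391
scene proj of collar [300.98109946 214.51767519]
67
((509.8791198730469, 81.73213958740234), 23.177616119384766) [0.51594414 0.08840125]
unit [[0.6111, 0.2552], [0.6438, 0.0389], [0.4482, 0.01], [0.4157, 0.2265]] [0.52970261 0.13265131] [np.float64(0.1975), np.float64(0.2188), np.float64(0.1977), np.float64(0.219)]
unit yaw 8.523608434459604
unit yaw x 8.363061623007843
unit yaw 8.600658746469747
unit yaw x 8.401648452689688
```

```bash
cat >> h.py <<'E'
from scipy.spatial.transform import Rotation as Ro
def rot(yaw):  # tool down, tool y at yaw (deg)
    a=np.radians(yaw); y=np.array([np.cos(a),np.sin(a),0]); z=np.array([0,0,-1.]); return Ro.from_matrix(np.c_[np.cross(y,z),y,z])
def go(p,yaw):
    o=bot.get_obs(); R=Ro.from_quat(o["tool_rot"]); t=R.inv().apply(np.array(p)-o["eef_pos"])/.5
    r=(R.inv()*rot(yaw)).as_rotvec()/np.pi; print("row",np.round(t,4).tolist(),np.round(r,4).tolist())
def st():
    o=bot.get_obs(); y=Ro.from_quat(o["tool_rot"]).as_matrix(); print("t",o["clock"],"p",o["eef_pos"].round(4) if hasattr(o["eef_pos"],"round") else o["eef_pos"],"yaw",np.degrees(np.arctan2(y[1,1],y[0,1])).round(2),"tilt",y[:,2].round(4),"F",np.round(o["ft_force"],2),"T",np.round(o["ft_torque"],3),"w",round(float(o["grip_width"]),4),"g",o["grasp_force"],"j",np.round(o["joint_pos"],2))
E
python3 -c "
from h import *
st();go([.523,-.231,.2],70)"
```

```text
t 0.3 p [0.1124 0.487  0.256 ] yaw 77.0 tilt [-2.e-04 -7.e-04 -1.e+00] F [-0.25  0.89  0.37] T [-0.015  0.029  0.027] w 0.0855 g 0.0 j [1.34 0.24 0.   1.34 0.   1.57]
row [-1.1231, -1.2145, 0.1128] [-0.0002, 0.0, 0.0389]
```

```bash
python3 -m pendant '[-0.56,-0.6,0,0,0,0.039,1,-0.56,-0.6,0,0,0,0.039,1,-0.56,-0.6,0,0,0,0.039,1,-0.56,-0.6,0,0,0,0.039,1,-0.56,-0.6,0,0,0,0.039,1,-0.56,-0.6,0,0,0,0.039,1,-0.56,-0.6,0,0,0,0.039,1,-0.56,-0.6,0,0,0,0.039,1,-0.56,-0.6,0,0,0,0.039,1,-0.56,-0.6,0,0,0,0.039,1]'; python3 -c "
from h import *
st();go([.523,-.231,.2],70)"
```

```text
clock: 1.13
eef_pos: [0.3184, 0.1297, 0.2566]
tool_rot: [0.174, 0.985, 0.0, 0.001]
ft_force: [0.6, 0.2, 0.4]
grip_width: 0.0856
grasp_force: 0.0
t 1.1333 p [0.3184 0.1297 0.2566] yaw 69.94 tilt [ 1.2e-03  1.0e-04 -1.0e+00] F [0.58 0.25 0.43] T [ 0.011 -0.021  0.02 ] w 0.0856 g 0.0 j [ 0.39 -0.07 -0.34  1.3  -0.    0.74]
row [-0.6317, -0.5373, 0.1137] [0.0002, 0.0003, -0.0003]
```

```bash
python3 -m pendant '[-0.632,-0.537,0.114,0,0,0,1,-0.632,-0.537,0.114,0,0,0,1,-0.632,-0.537,0.114,0,0,0,1,-0.632,-0.537,0.114,0,0,0,1,-0.632,-0.537,0.114,0,0,0,1,-0.632,-0.537,0.114,0,0,0,1,-0.632,-0.537,0.114,0,0,0,1,-0.632,-0.537,0.114,0,0,0,1,-0.632,-0.537,0.114,0,0,0,1,-0.632,-0.537,0.114,0,0,0,1]'; python3 - <<'E'
from h import *
st();go([.523,-.231,.14],70)
c=bot.camera("scene"); x,y=proj(c,[.523,-.231,.13])[0].astype(int)
a=cv2.resize(c["pixels"][y-50:y+50,x-60:x+60,::-1],None,fx=6,fy=6,interpolation=cv2.INTER_CUBIC); cv2.imwrite("pics/hov1.png",a)
E
```

```text
clock: 1.97
eef_pos: [0.5224, -0.2289, 0.1991]
tool_rot: [0.174, 0.985, 0.0, 0.0]
ft_force: [0.6, 0.8, 1.0]
grip_width: 0.0859
grasp_force: 0.0
t 1.9667 p [ 0.5224 -0.2289  0.1991] yaw 69.96 tilt [ 0.e+00  2.e-04 -1.e+00] F [0.58 0.77 0.98] T [ 0.064 -0.048  0.029] w 0.0859 g 0.0 j [-0.41  0.41  0.09  1.25  0.   -0.06]
row [-0.0025, -0.0035, 0.1182] [0.0001, -0.0, -0.0002]
```

View pics/hov1.png

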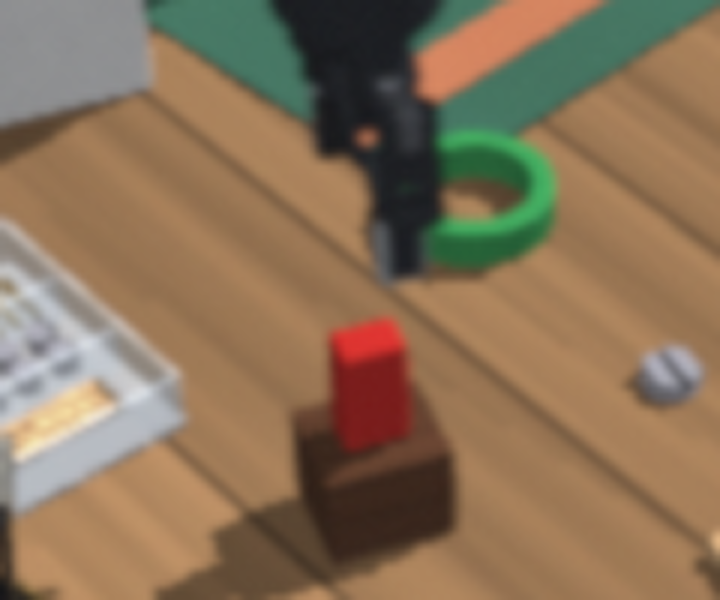

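The gripper is above the key (crop at about (368,330)) with one finger on either side, so I go down and grip.

```bash
python3 -m pendant '[-0.0025,-0.0035,0.05,0,0,0,1,-0.0025,-0.0035,0.1,0,0,0,1,-0.0025,-0.0035,0.15,0,0,0,1,-0.0025,-0.0035,0.19,0,0,0,1,-0.0025,-0.0035,0.21,0,0,0,1,-0.0025,-0.0035,0.214,0,0,0,1,-0.0025,-0.0035,0.214,0,0,0,0,-0.0025,-0.0035,0.214,0,0,0,0,-0.0025,-0.0035,0.214,0,0,0,0,-0.0025,-0.0035,0.214,0,0,0,0]'; python3 -m pendant '[0,0,0,0,0,0,0,0,0,0,0,0,0,0,0,0,0,0,0,0,0,0,0,0,0,0,0,0,0,0,0,0,0,0,0,0,0,0,0,0,0,0,0,0,0,0,0,0,0,0,0,0,0,0,0,0,0,0,0,0,0,0,0,0,0,0,0,0,0,0]';  python3 -c "
from h import *
st()"
```

```text
clock: 2.85
eef_pos: [0.5235, -0.2293, 0.0942]
tool_rot: [0.174, 0.985, -0.0, 0.002]
ft_force: [-0.6, -0.5, -0.6]
grip_width: 0.0389
grasp_force: 0.0
clock: 3.68
eef_pos: [0.5232, -0.2293, 0.0938]
tool_rot: [0.174, 0.985, -0.0, 0.001]
ft_force: [-1.2, -0.2, 5.2]
grip_width: 0.0232
grasp_force: 59.2
t 3.6833 p [ 0.5232 -0.2293  0.0938] yaw 69.98 tilt [ 2.2e-03 -9.0e-04 -1.0e+00] F [-1.19 -0.15  5.21] T [0.11  0.087 0.064] w 0.0232 g 59.24400508403778 j [-0.41  0.5  -0.06  1.01  0.   -0.06]
```

```bash
python3 -m pendant '[0,0,-0.02,0,0,0,0,0,0,-0.06,0,0,0,0,0,0,-0.1,0,0,0,0,0,0,-0.14,0,0,0,0,0,0,-0.18,0,0,0,0,0,0,-0.21,0,0,0,0,0,0,-0.22,0,0,0,0,0,0,-0.22,0,0,0,0,0,0,-0.22,0,0,0,0,0,0,-0.22,0,0,0,0]';  python3 -c "
from h import *
st();go([.508,.0795,.195],108)"
```

```text
clock: 4.52
eef_pos: [0.5216, -0.2286, 0.2011]
tool_rot: [0.174, 0.985, 0.0, -0.001]
ft_force: [-0.3, 0.6, -1.5]
grip_width: 0.0235
grasp_force: 59.1
t 4.5167 p [ 0.5216 -0.2286  0.2011] yaw 69.99 tilt [-0.0026  0.0011 -1.    ] F [-0.26  0.59 -1.5 ] T [-0.003  0.004  0.018] w 0.0235 g 59.1433721780777 j [-0.41  0.41  0.1   1.26 -0.   -0.06]
row [0.2365, 0.5697, 0.013] [0.0003, -0.0008, -0.2112]
```

```bash
python3 -m pendant '[0.03,0.07,0,0,0,-0.04,0,0.06,0.14,0,0,0,-0.08,0,0.09,0.21,0,0,0,-0.12,0,0.12,0.28,0,0,0,-0.16,0,0.15,0.35,0,0,0,-0.2,0,0.18,0.42,0,0,0,-0.211,0,0.21,0.49,0,0,0,-0.211,0,0.23,0.54,0,0,0,-0.211,0,0.2365,0.57,0.01,0,0,-0.211,0,0.2365,0.57,0.013,0,0,-0.211,0]';  python3 - <<'E'
from h import *
st();go([.508,.0795,.195],108)
f=lambda c,x,y,w,h,k:cv2.resize(c["pixels"][y:y+h,x:x+w,::-1],None,fx=k,fy=k,interpolation=cv2.INTER_CUBIC)
c=bot.camera("scene");x,y=proj(c,[.508,.0795,.1])[0].astype(int); t=bot.camera("top");u,v=proj(t,[.508,.0795,.1])[0].astype(int)
print((x,y),(u,v))
cv2.imwrite("pics/hov2.png",np.hstack([f(c,x-28,y-45,56,75,7),f(t,u-28,v-38,56,75,7)]))
E
```

```text
clock: 5.35
eef_pos: [0.5079, 0.0824, 0.1943]
tool_rot: [-0.159, 0.987, 0.001, -0.001]
ft_force: [0.1, -0.9, -1.4]
grip_width: 0.0235
grasp_force: 59.3
t 5.35 p [0.5079 0.0824 0.1943] yaw 108.25 tilt [-2.7e-03  6.0e-04 -1.0e+00] F [ 0.13 -0.91 -1.4 ] T [0.023 0.004 0.037] w 0.0235 g 59.329490661621094 j [ 0.16  0.31 -0.07  1.2   0.   -0.16]
row [0.0017, -0.0056, -0.0014] [0.0005, -0.0008, 0.0014]
(np.int64(301), np.int64(209)) (np.int64(209), np.int64(218))
```

View pics/hov2.png

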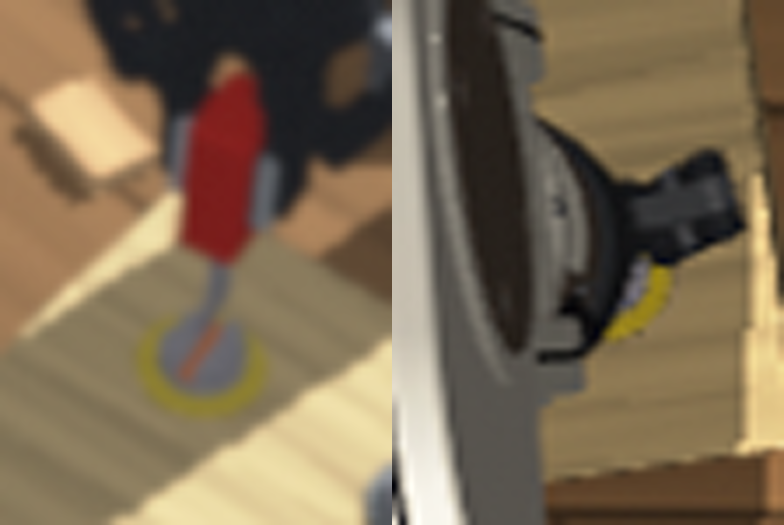

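The scene crop shows the blade tip at about (213,310) and the slot running from (185,380) to (218,325), close to lined up. Both cameras put the slot about 1 mm towards tool -y. I correct for that and lower gently to feel.

```bash
python3 -m pendant '[0,-0.002,0.01,0,0,0,0,0,-0.002,0.02,0,0,0,0,0,-0.002,0.026,0,0,0,0,0,-0.002,0.032,0,0,0,0,0,-0.002,0.036,0,0,0,0,0,-0.002,0.038,0,0,0,0,0,-0.002,0.04,0,0,0,0,0,-0.002,0.042,0,0,0,0,0,-0.002,0.044,0,0,0,0,0,-0.002,0.044,0,0,0,0]';  python3 - <<'E'
from h import *
st()
E
```

```text
clock: 6.28
eef_pos: [0.5092, 0.0784, 0.174]
tool_rot: [-0.156, 0.988, 0.0, -0.0]
ft_force: [-1.0, 0.0, -0.8]
grip_width: 0.0233
grasp_force: 59.3
t 6.2833 p [0.5092 0.0784 0.174 ] yaw 107.97 tilt [-0.  0. -1.] F [-1.03  0.01 -0.82] T [-0.01  -0.019  0.014] w 0.0233 g 59.328542947769165 j [ 0.15  0.32 -0.11  1.14  0.   -0.16]
```

```bash
python3 -m pendant '[0,0.0066,-0.006,0,0,0,0,0,0.0066,-0.006,0,0,0,0,0,0.0066,-0.006,0,0,0,0,0,0.0066,-0.006,0,0,0,0,0,0.0066,-0.006,0,0,0,0,0,0.0066,-0.006,0,0,0,0,0,0.0066,-0.006,0,0,0,0,0,0.0066,-0.006,0,0,0,0,0,0.0066,-0.006,0,0,0,0,0,0.0066,-0.006,0,0,0,0]';  python3 - <<'E'
from h import *
st()
f=lambda c,x,y,w,h,k:cv2.resize(c["pixels"][y:y+h,x:x+w,::-1],None,fx=k,fy=k,interpolation=cv2.INTER_CUBIC)
c=bot.camera("scene");x,y=proj(c,[.508,.0795,.1])[0].astype(int)
cv2.imwrite("pics/hov3.png",f(c,x-25,y-30,50,50,12))
E
```

```text
clock: 7.12
eef_pos: [0.5082, 0.0814, 0.1771]
tool_rot: [-0.156, 0.988, -0.0, -0.0]
ft_force: [0.4, 0.2, -0.4]
grip_width: 0.0234
grasp_force: 59.3
t 7.1167 p [0.5082 0.0814 0.1771] yaw 107.96 tilt [-0. -0. -1.] F [ 0.36  0.18 -0.38] T [ 0.066  0.04  -0.008] w 0.0234 g 59.32858765125275 j [ 0.16  0.32 -0.1   1.15 -0.   -0.15]
```

View pics/hov3.png

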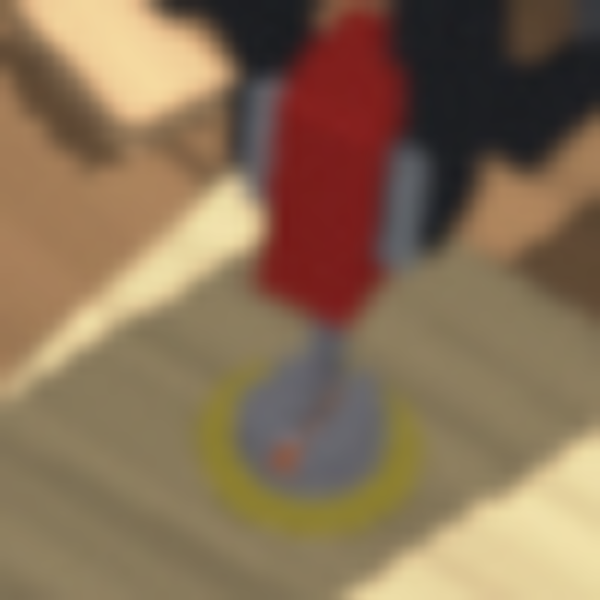

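The blade now covers the slot almost exactly: its line runs along (285,458)–(340,380) with only a thin orange rim showing. I lower by feel.

```bash
python3 -m pendant '[0,0,0.003,0,0,0,0,0,0,0.006,0,0,0,0,0,0,0.008,0,0,0,0,0,0,0.01,0,0,0,0,0,0,0.011,0,0,0,0,0,0,0.012,0,0,0,0,0,0,0.013,0,0,0,0,0,0,0.013,0,0,0,0,0,0,0.013,0,0,0,0,0,0,0.013,0,0,0,0]';  python3 -c "
from h import *
st()"
```

```text
clock: 8.0
eef_pos: [0.5083, 0.0815, 0.1709]
tool_rot: [-0.156, 0.988, 0.0, 0.0]
ft_force: [-1.6, -0.7, 4.4]
grip_width: 0.0232
grasp_force: 59.7
t 8.0 p [0.5083 0.0815 0.1709] yaw 107.97 tilt [ 6.e-04  1.e-04 -1.e+00] F [-1.57 -0.7   4.41] T [-0.046  0.263  0.056] w 0.0232 g 59.73364055156708 j [ 0.16  0.32 -0.11  1.13  0.   -0.15]
```

The force is 5–6 N at about 3 mm of compression, so the blade is probably resting on the face. I sweep slowly across the slot.

```bash
python3 -m pendant '[0,0.001,0,0,0,0,0,0,0.002,0,0,0,0,0,0,0.002,0,0,0,0,0,0,0.002,0,0,0,0,0,0,0.002,0,0,0,0,0,0,0.002,0,0,0,0,0,0,0.002,0,0,0,0,0,0,0.002,0,0,0,0,0,0,0.002,0,0,0,0,0,0,0.002,0,0,0,0]';  python3 -c "
from h import *
st()"; python3 -m pendant '[0,0.001,0,0,0,0,0,0,0.002,0,0,0,0,0,0,0.002,0,0,0,0,0,0,0.002,0,0,0,0,0,0,0.002,0,0,0,0,0,0,0.002,0,0,0,0,0,0,0.002,0,0,0,0,0,0,0.002,0,0,0,0,0,0,0.002,0,0,0,0,0,0,0.002,0,0,0,0]';  python3 -c "
from h import *
st()"
```

```text
t 8.0 p [0.5083 0.0815 0.1709] yaw 107.97 tilt [ 6.e-04  1.e-04 -1.e+00] F [-1.57 -0.7   4.41] T [-0.046  0.263  0.056] w 0.0232 g 59.73364055156708 j [ 0.16  0.32 -0.11  1.13  0.   -0.15]
t 8.0 p [0.5083 0.0815 0.1709] yaw 107.97 tilt [ 6.e-04  1.e-04 -1.e+00] F [-1.57 -0.7   4.41] T [-0.046  0.263  0.056] w 0.0232 g 59.73364055156708 j [ 0.16  0.32 -0.11  1.13  0.   -0.15]schema error: expected a multiple of 7 numbers
schema error: expected a multiple of 7 numbers
```

```bash
python3 -m pendant '[0,0.001,0,0,0,0,0, 0,0.002,0,0,0,0,0, 0,0.002,0,0,0,0,0, 0,0.002,0,0,0,0,0, 0,0.002,0,0,0,0,0, 0,0.002,0,0,0,0,0, 0,0.002,0,0,0,0,0, 0,0.002,0,0,0,0,0, 0,0.002,0,0,0,0,0, 0,0.002,0,0,0,0,0]';  python3 -c "
from h import *
st()"
```

```text
clock: 8.83
eef_pos: [0.5081, 0.0824, 0.1707]
tool_rot: [-0.156, 0.988, -0.0, 0.0]
ft_force: [0.7, -2.9, 4.7]
grip_width: 0.0232
grasp_force: 60.0
t 8.8333 p [0.5081 0.0824 0.1707] yaw 107.96 tilt [ 4.e-04 -1.e-04 -1.e+00] F [ 0.72 -2.92  4.72] T [-0.836 -0.247 -0.031] w 0.0232 g 59.972044229507446 j [ 0.16  0.32 -0.11  1.13 -0.   -0.15]
```

```bash
python3 -m pendant '[0,0.001,0,0,0,0,0, 0,0.002,0,0,0,0,0, 0,0.002,0,0,0,0,0, 0,0.002,0,0,0,0,0, 0,0.002,0,0,0,0,0, 0,0.002,0,0,0,0,0, 0,0.002,0,0,0,0,0, 0,0.002,0,0,0,0,0, 0,0.002,0,0,0,0,0, 0,0.002,0,0,0,0,0]';  python3 -c "
from h import *
st()"
```

```text
clock: 9.67
eef_pos: [0.5077, 0.0835, 0.1706]
tool_rot: [-0.156, 0.988, 0.0, 0.0]
ft_force: [1.1, -2.9, 5.6]
grip_width: 0.0236
grasp_force: 59.9
t 9.6667 p [0.5077 0.0835 0.1706] yaw 107.97 tilt [ 3.e-04  2.e-04 -1.e+00] F [ 1.08 -2.9   5.62] T [-0.625 -0.341  0.046] w 0.0236 g 59.948946833610535 j [ 0.16  0.32 -0.11  1.13  0.   -0.15]
```

```bash
python3 -m pendant '[0,-0.002,0,0,0,0,0, 0,-0.004,0,0,0,0,0, 0,-0.0045,0,0,0,0,0, 0,-0.005,0,0,0,0,0, 0,-0.0055,0,0,0,0,0, 0,-0.006,0,0,0,0,0, 0,-0.006,0,0,0,0,0, 0,-0.006,0,0,0,0,0, 0,-0.006,0,0,0,0,0, 0,-0.006,0,0,0,0,0]';  python3 -c "
from h import *
st()"; python3 -m pendant '[0,-0.001,0,0,0,0,0, 0,-0.002,0,0,0,0,0, 0,-0.002,0,0,0,0,0, 0,-0.002,0,0,0,0,0, 0,-0.002,0,0,0,0,0, 0,-0.002,0,0,0,0,0, 0,-0.002,0,0,0,0,0, 0,-0.002,0,0,0,0,0, 0,-0.002,0,0,0,0,0, 0,-0.002,0,0,0,0,0]'; python3 -c "
from h import *
st()"
```

```text
clock: 10.5
eef_pos: [0.5079, 0.08, 0.1697]
tool_rot: [-0.156, 0.988, -0.0, -0.001]
ft_force: [-0.3, -0.9, -0.8]
grip_width: 0.0236
grasp_force: 59.3
t 10.5 p [0.5079 0.08   0.1697] yaw 107.94 tilt [-0.0019 -0.0011 -1.    ] F [-0.29 -0.88 -0.85] T [ 0.022 -0.028  0.005] w 0.0236 g 59.30900752544403 j [ 0.16  0.32 -0.11  1.13 -0.   -0.16]
clock: 11.33
eef_pos: [0.5088, 0.0796, 0.1706]
tool_rot: [-0.156, 0.988, -0.0, -0.0]
ft_force: [0.1, 0.5, -0.4]
grip_width: 0.0232
grasp_force: 59.3
t 11.3333 p [0.5088 0.0796 0.1706] yaw 107.97 tilt [-0. -0. -1.] F [ 0.05  0.54 -0.43] T [ 0.037 -0.053 -0.044] w 0.0232 g 59.30799901485443 j [ 0.16  0.32 -0.11  1.14 -0.   -0.16]
```

The force fell to zero, so the blade has dropped into the slot and is free. I lower 1 mm and start turning clockwise in stages.

```bash
python3 -m pendant '[0,0,0.002,0,0,0.01,0, 0,0,0.002,0,0,0.02,0, 0,0,0.002,0,0,0.035,0, 0,0,0.002,0,0,0.05,0, 0,0,0.002,0,0,0.065,0, 0,0,0.002,0,0,0.08,0, 0,0,0.002,0,0,0.095,0, 0,0,0.002,0,0,0.11,0, 0,0,0.002,0,0,0.12,0, 0,0,0.002,0,0,0.12,0]';  python3 -c "
from h import *
st()"
```

```text
clock: 12.17
eef_pos: [0.5088, 0.0797, 0.1695]
tool_rot: [0.032, 0.999, 0.0, 0.0]
ft_force: [-0.7, -0.5, -1.4]
grip_width: 0.0233
grasp_force: 59.3
t 12.1667 p [0.5088 0.0797 0.1695] yaw 86.35 tilt [ 0.e+00  2.e-04 -1.e+00] F [-0.75 -0.52 -1.37] T [ 0.089 -0.015  0.09 ] w 0.0233 g 59.27591800689697 j [ 0.16  0.32 -0.11  1.13  0.    0.22]
```

```bash
python3 -m pendant '[0,0,0,0,0,0.015,0, 0,0,0,0,0,0.03,0, 0,0,0,0,0,0.045,0, 0,0,0,0,0,0.06,0, 0,0,0,0,0,0.075,0, 0,0,0,0,0,0.09,0, 0,0,0,0,0,0.105,0, 0,0,0,0,0,0.12,0, 0,0,0,0,0,0.13,0, 0,0,0,0,0,0.13,0]';  python3 -c "
from h import *
st()"; python3 -m pendant '[0,0,0,0,0,0.01,0, 0,0,0,0,0,0.02,0, 0,0,0,0,0,0.03,0, 0,0,0,0,0,0.04,0, 0,0,0,0,0,0.05,0, 0,0,0,0,0,0.06,0, 0,0,0,0,0,0.07,0, 0,0,0,0,0,0.08,0, 0,0,0,0,0,0.08,0, 0,0,0,0,0,0.08,0]';  python3 -c "
from h import *
st()"
```

```text
clock: 13.0
eef_pos: [0.5088, 0.0793, 0.1695]
tool_rot: [0.234, 0.972, -0.0, 0.0]
ft_force: [-0.0, -1.1, -1.1]
grip_width: 0.0235
grasp_force: 59.3
t 13.0 p [0.5088 0.0793 0.1695] yaw 62.98 tilt [ 1.e-04 -8.e-04 -1.e+00] F [-0.01 -1.11 -1.09] T [-0.239 -0.14   0.057] w 0.0235 g 59.263612031936646 j [ 0.15  0.32 -0.11  1.13 -0.    0.63]
clock: 13.83
eef_pos: [0.5088, 0.0791, 0.1695]
tool_rot: [0.353, 0.936, -0.001, 0.0]
ft_force: [-0.3, -2.1, -2.2]
grip_width: 0.0234
grasp_force: 59.3
t 13.8333 p [0.5088 0.0791 0.1695] yaw 48.65 tilt [-1.0e-04 -1.2e-03 -1.0e+00] F [-0.29 -2.06 -2.15] T [-0.507 -0.048  0.093] w 0.0234 g 59.25149738788605 j [ 0.15  0.32 -0.11  1.13 -0.    0.88]
```

```bash
python3 -m pendant '[0,0,0,0,0,0.015,0, 0,0,0,0,0,0.03,0, 0,0,0,0,0,0.045,0, 0,0,0,0,0,0.06,0, 0,0,0,0,0,0.075,0, 0,0,0,0,0,0.09,0, 0,0,0,0,0,0.1,0, 0,0,0,0,0,0.11,0, 0,0,0,0,0,0.12,0, 0,0,0,0,0,0.12,0]';  python3 -c "
from h import *
st()"; python3 -m pendant '[0,0,0,0,0,0.01,0, 0,0,0,0,0,0.02,0, 0,0,0,0,0,0.03,0, 0,0,0,0,0,0.04,0, 0,0,0,0,0,0.045,0, 0,0,0,0,0,0.05,0, 0,0,0,0,0,0.05,0, 0,0,0,0,0,0.05,0, 0,0,0,0,0,0.05,0, 0,0,0,0,0,0.05,0]';  python3 -c "
from h import *
st()"
```

```text
clock: 14.67
eef_pos: [0.5086, 0.0788, 0.1695]
tool_rot: [0.523, 0.853, -0.001, 0.0]
ft_force: [-0.1, -4.2, -0.7]
grip_width: 0.0232
grasp_force: 59.4
t 14.6667 p [0.5086 0.0788 0.1695] yaw 26.98 tilt [-4.0e-04 -1.8e-03 -1.0e+00] F [-0.06 -4.23 -0.65] T [-0.9    0.104  0.024] w 0.0232 g 59.35081422328949 j [ 0.15  0.32 -0.11  1.13 -0.    1.25]
clock: 15.5
eef_pos: [0.5085, 0.0789, 0.1695]
tool_rot: [0.588, 0.809, -0.001, 0.0]
ft_force: [-0.5, -4.7, -0.3]
grip_width: 0.0235
grasp_force: 59.4
t 15.5 p [0.5085 0.0789 0.1695] yaw 18.0 tilt [-7.0e-04 -1.6e-03 -1.0e+00] F [-0.54 -4.75 -0.33] T [-1.452  0.318  0.073] w 0.0235 g 59.38864588737488 j [ 0.15  0.32 -0.11  1.13 -0.    1.41]
```

```bash
python3 -m pendant '[0,0,0,0,0,0.006,0, 0,0,0,0,0,0.012,0, 0,0,0,0,0,0.018,0, 0,0,0,0,0,0.024,0, 0,0,0,0,0,0.028,0, 0,0,0,0,0,0.028,0, 0,0,0,0,0,0.028,0, 0,0,0,0,0,0.028,0, 0,0,0,0,0,0.028,0, 0,0,0,0,0,0.028,0]';  python3 - <<'E'
from h import *
st()
f=lambda c,x,y,w,h,k:cv2.resize(c["pixels"][y:y+h,x:x+w,::-1],None,fx=k,fy=k,interpolation=cv2.INTER_CUBIC)
c=bot.camera("scene"); cv2.imwrite("pics/turn1.png",f(c,260,170,130,110,6))
E
```

```text
clock: 16.33
eef_pos: [0.5084, 0.0788, 0.1695]
tool_rot: [0.623, 0.782, -0.001, 0.0]
ft_force: [-1.5, -5.0, -0.2]
grip_width: 0.0232
grasp_force: 59.4
t 16.3333 p [0.5084 0.0788 0.1695] yaw 12.96 tilt [-8.0e-04 -1.7e-03 -1.0e+00] F [-1.51 -4.98 -0.15] T [-1.454  0.319  0.069] w 0.0232 g 59.37927782535553 j [ 0.15  0.32 -0.11  1.13 -0.    1.5 ]
```

View pics/turn1.png

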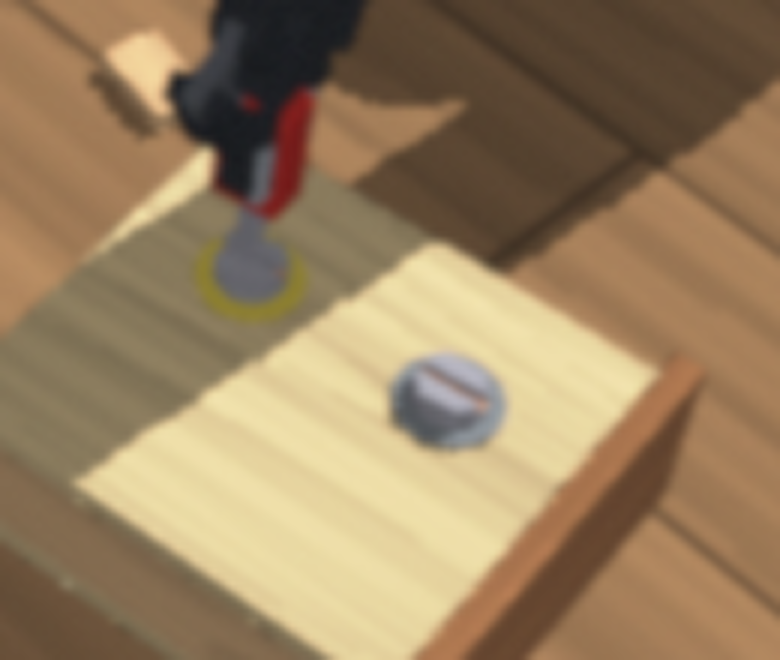

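The panel now lies almost against the unit, and the cam's slot is aligned with the blade. The torque has not risen yet, so I continue in small steps.

```bash
python3 -m pendant '[0,0,0,0,0,0.004,0, 0,0,0,0,0,0.008,0, 0,0,0,0,0,0.012,0, 0,0,0,0,0,0.015,0, 0,0,0,0,0,0.015,0, 0,0,0,0,0,0.015,0, 0,0,0,0,0,0.015,0, 0,0,0,0,0,0.015,0, 0,0,0,0,0,0.015,0, 0,0,0,0,0,0.015,0]';  python3 -c "
from h import *
st()"
```

```text
clock: 17.22
eef_pos: [0.5084, 0.0788, 0.1695]
tool_rot: [0.641, 0.767, -0.001, 0.0]
ft_force: [-1.1, -5.4, -0.0]
grip_width: 0.0233
grasp_force: 59.4
t 17.2167 p [0.5084 0.0788 0.1695] yaw 10.26 tilt [-8.0e-04 -1.8e-03 -1.0e+00] F [-1.14 -5.37 -0.05] T [-1.501  0.324  0.044] w 0.0233 g 59.36869740486145 j [ 0.15  0.32 -0.11  1.13 -0.    1.55]
```

```bash
python3 -m pendant '[0,0,0,0,0,0.004,0, 0,0,0,0,0,0.008,0, 0,0,0,0,0,0.012,0, 0,0,0,0,0,0.015,0, 0,0,0,0,0,0.015,0, 0,0,0,0,0,0.015,0, 0,0,0,0,0,0.015,0, 0,0,0,0,0,0.015,0, 0,0,0,0,0,0.015,0, 0,0,0,0,0,0.015,0]';  python3 -c "
from h import *
st()"
```

```text
clock: 18.05
eef_pos: [0.5084, 0.0788, 0.1695]
tool_rot: [0.659, 0.752, -0.001, 0.0]
ft_force: [-0.9, -5.5, -0.4]
grip_width: 0.0233
grasp_force: 59.5
t 18.05 p [0.5084 0.0788 0.1695] yaw 7.57 tilt [-8.e-04 -2.e-03 -1.e+00] F [-0.88 -5.47 -0.39] T [-1.5    0.319  0.22 ] w 0.0233 g 59.47805464267731 j [ 0.15  0.32 -0.11  1.13 -0.    1.59]
```

The torque jumped to 0.22 N m, which looks like the stop. I make one small confirming nudge.

```bash
python3 -m pendant '[0,0,0,0,0,0.003,0, 0,0,0,0,0,0.006,0, 0,0,0,0,0,0.006,0, 0,0,0,0,0,0.006,0, 0,0,0,0,0,0.006,0, 0,0,0,0,0,0.006,0, 0,0,0,0,0,0.006,0, 0,0,0,0,0,0.006,0, 0,0,0,0,0,0.006,0, 0,0,0,0,0,0.006,0]';  python3 -c "
from h import *
st()"
```

```text
clock: 18.88
eef_pos: [0.5084, 0.0788, 0.1695]
tool_rot: [0.666, 0.746, -0.001, 0.0]
ft_force: [-1.5, -5.1, 0.1]
grip_width: 0.0232
grasp_force: 59.5
t 18.8833 p [0.5084 0.0788 0.1695] yaw 6.5 tilt [-8.e-04 -2.e-03 -1.e+00] F [-1.54 -5.1   0.09] T [-1.493  0.319  0.262] w 0.0232 g 59.49237763881683 j [ 0.15  0.32 -0.11  1.13 -0.    1.61]
```

```bash
python3 - <<'E'
from h import *
c=bot.camera("scene"); a=np.radians(8.45); U=np.array([.5297,.1327]); X=np.array([np.cos(a),np.sin(a)]);Y=np.array([-X[1],X[0]])
P=lambda x,y:np.r_[U+X*x+Y*y,.087]
print("pred 5mm shift px",proj(c,P(0,.129))[0],proj(c,P(0,.124))[0]-proj(c,P(0,.129))[0])
A=cv2.cvtColor(cv2.imread("pics/scene0.png"),cv2.COLOR_BGR2GRAY).astype(np.float32); B=cv2.cvtColor(c["pixels"],cv2.COLOR_RGB2GRAY).astype(np.float32)
# panel outer top edge & inner edge: profile along unit y at z=.087, several x
for im in(A,B):
    ys=np.arange(.095,.15,.0005); pr=0
    for x in np.arange(-.03,.09,.004):
        q=proj(c,np.array([P(x,y) for y in ys])).astype(np.float32); pr=pr+cv2.remap(im,q[:,:1].copy(),q[:,1:].copy(),cv2.INTER_CUBIC).ravel()
    g=np.gradient(pr/30); print("grad min at",ys[np.argsort(g)[:3]],"max",ys[np.argsort(-g)[:3]]); pr=(pr-pr.mean())/pr.std()
    if im is A: p0=pr
L=range(-6,20); e=[np.mean((p0[20:-20]-np.interp(np.arange(20,len(ys)-20)-l,np.arange(len(ys)),pr))**2) for l in L]
print("shift mm",.5*L[int(np.argmin(e))],np.round(e,3).tolist())
E
```

```text
pred 5mm shift px [355.5529728  258.74350214] [-1.83612919 -1.174918  ]
grad min at [0.116  0.1155 0.1165] max [0.1495 0.149  0.1485]
grad min at [0.112  0.1115 0.1125] max [0.1455 0.145  0.1445]
shift mm 3.0 [0.353, 0.317, 0.281, 0.245, 0.21, 0.177, 0.145, 0.115, 0.089, 0.068, 0.051, 0.04, 0.037, 0.04, 0.051, 0.069, 0.095, 0.129, 0.168, 0.213, 0.264, 0.318, 0.376, 0.436, 0.499, 0.562]
```

```bash
cat > gap.py <<'E'
from h import *
c=bot.camera("scene"); a=np.radians(8.45); U=np.array([.5297,.1327]); X=np.array([np.cos(a),np.sin(a)]);Y=np.array([-X[1],X[0]])
A=cv2.imread("pics/scene0.png").astype(np.float32); B=c["pixels"][:,:,::-1].astype(np.float32)
ys=np.arange(.09,.2,.00025)
for ch in(0,1,2):
  r=[]
  for im in(A,B):
    pr=0
    for x in np.arange(-.06,.09,.002):
        q=proj(c,np.array([np.r_[U+X*x+Y*y,.087] for y in ys])).astype(np.float32); pr=pr+cv2.remap(im[...,ch],q[:,:1].copy(),q[:,1:].copy(),cv2.INTER_LINEAR).ravel()
    pr=pr/75; r.append(pr)
  s=slice(100,None)
  print("bgr"[ch],[r[i][::16].round(0).astype(int).tolist() for i in(0,1)])
E
python3 gap.py
```

```text
b [[137, 137, 137, 137, 137, 138, 122, 78, 64, 65, 61, 47, 46, 48, 51, 72, 86, 87, 87, 87, 87, 87, 87, 87, 87, 87, 87, 86], [160, 160, 160, 160, 159, 145, 95, 78, 80, 67, 49, 48, 49, 53, 77, 89, 89, 89, 89, 89, 89, 89, 89, 89, 88, 88, 88, 88]]
g [[182, 182, 182, 183, 183, 183, 163, 109, 95, 97, 90, 69, 67, 70, 73, 102, 123, 124, 124, 124, 124, 124, 124, 123, 123, 123, 123, 123], [213, 213, 213, 213, 212, 195, 135, 116, 119, 99, 71, 69, 71, 77, 110, 126, 126, 126, 126, 126, 126, 126, 126, 126, 126, 125, 125, 125]]
r [[200, 200, 200, 201, 201, 201, 184, 142, 138, 141, 131, 100, 97, 101, 104, 137, 161, 162, 162, 162, 162, 162, 162, 162, 162, 162, 161, 161], [231, 231, 231, 231, 231, 220, 180, 169, 173, 145, 104, 101, 103, 109, 146, 165, 165, 165, 165, 165, 165, 165, 165, 165, 165, 165, 164, 164]]
```

The panel edges moved 4.9 mm, and the torque rose past the cam's 0.1 N m, so the cam is on its stop. I relax the turn and lift out.

```bash
python3 -m pendant '[0,0,0,0,0,-0.015,0, 0,0,0,0,0,-0.03,0, 0,0,0,0,0,-0.03,0, 0,0,-0.01,0,0,-0.03,0, 0,0,-0.02,0,0,-0.03,0, 0,0,-0.04,0,0,-0.03,0, 0,0,-0.06,0,0,-0.03,0, 0,0,-0.08,0,0,-0.03,0, 0,0,-0.08,0,0,-0.03,0, 0,0,-0.08,0,0,-0.03,0]';  python3 -c "
from h import *
st(); go([.5232,-.2293,.205],70)"; python3 gap.py|head -1
```

```text
clock: 19.82
eef_pos: [0.5097, 0.0798, 0.2109]
tool_rot: [0.63, 0.776, 0.001, 0.001]
ft_force: [0.3, 0.2, -0.3]
grip_width: 0.0235
grasp_force: 59.4
t 19.8167 p [0.5097 0.0798 0.2109] yaw 11.84 tilt [ 3.e-03  7.e-04 -1.e+00] F [ 0.26  0.18 -0.27] T [-0.029  0.055 -0.014] w 0.0235 g 59.388288259506226 j [ 0.16  0.29 -0.04  1.23  0.    1.52]
row [-0.6106, -0.1005, 0.0116] [0.0009, 0.0005, -0.3231]
b [[137, 137, 137, 137, 137, 138, 122, 78, 64, 65, 61, 47, 46, 48, 51, 72, 86, 87, 87, 87, 87, 87, 87, 87, 87, 87, 87, 86], [160, 160, 160, 160, 160, 145, 95, 78, 80, 67, 49, 47, 49, 53, 77, 89, 89, 89, 89, 89, 89, 89, 89, 89, 89, 88, 88, 88]]
```

```bash
python3 -m pendant '[-0.07,-0.011,0,0,0,-0.035,0, -0.14,-0.023,0,0,0,-0.07,0, -0.21,-0.035,0,0,0,-0.105,0, -0.28,-0.046,0,0,0,-0.14,0, -0.35,-0.058,0,0,0,-0.175,0, -0.42,-0.069,0,0,0,-0.21,0, -0.49,-0.081,0,0,0,-0.245,0, -0.56,-0.092,0,0,0,-0.28,0, -0.6,-0.099,0,0,0,-0.31,0, -0.61,-0.1,0.01,0,0,-0.323,0]'; python3 -m pendant '[0,0,0,0,0,0,0, 0,0,0,0,0,0,0, 0,0,0,0,0,0,0, 0,0,0,0,0,0,0, 0,0,0,0,0,0,0, 0,0,0,0,0,0,0, 0,0,0,0,0,0,0, 0,0,0,0,0,0,0, 0,0,0,0,0,0,0, 0,0,0,0,0,0,0]'; python3 -c "
from h import *
st(); go([.5232,-.2293,.145],70)"
```

```text
clock: 20.7
eef_pos: [0.5224, -0.2333, 0.2045]
tool_rot: [0.174, 0.985, -0.001, 0.001]
ft_force: [0.0, 0.7, -1.0]
grip_width: 0.0239
grasp_force: 59.3
clock: 21.53
eef_pos: [0.5225, -0.2291, 0.2046]
tool_rot: [0.174, 0.985, -0.0, 0.0]
ft_force: [-1.1, -0.3, -0.2]
grip_width: 0.0233
grasp_force: 59.3
t 21.5333 p [ 0.5225 -0.2291  0.2046] yaw 69.99 tilt [ 1.e-04 -0.e+00 -1.e+00] F [-1.1  -0.3  -0.21] T [-0.052  0.039  0.015] w 0.0233 g 59.30664539337158 j [-0.41  0.41  0.1   1.27 -0.   -0.06]
row [-0.0014, 0.0001, 0.1192] [-0.0, 0.0, -0.0001]
```

```bash
python3 -m pendant '[-0.001,0,0.04,0,0,0,0, -0.001,0,0.08,0,0,0,0, -0.001,0,0.1,0,0,0,0, -0.001,0,0.115,0,0,0,0, -0.001,0,0.125,0,0,0,0, -0.001,0,0.135,0,0,0,0, -0.001,0,0.145,0,0,0,0, -0.001,0,0.15,0,0,0,0, -0.001,0,0.15,0,0,0,0, -0.001,0,0.15,0,0,0,0]'; python3 -c "
from h import *
st(); go([.5232,-.2293,.0945],70)"
```

```text
clock: 22.37
eef_pos: [0.5231, -0.2294, 0.1299]
tool_rot: [0.174, 0.985, -0.0, 0.0]
ft_force: [0.1, -0.6, -1.8]
grip_width: 0.0232
grasp_force: 59.3
t 22.3667 p [ 0.5231 -0.2294  0.1299] yaw 69.98 tilt [ 5.e-04 -2.e-04 -1.e+00] F [ 0.13 -0.59 -1.76] T [-0.047  0.015 -0.02 ] w 0.0232 g 59.322962164878845 j [-0.41  0.46 -0.02  1.09 -0.   -0.06]
row [0.0, 0.0003, 0.0707] [-0.0, 0.0002, -0.0001]
```

The tip is 9 mm inside the pocket with no force, so I go on down.

```bash
python3 -m pendant '[0,0,0.012,0,0,0,0, 0,0,0.024,0,0,0,0, 0,0,0.036,0,0,0,0, 0,0,0.048,0,0,0,0, 0,0,0.056,0,0,0,0, 0,0,0.062,0,0,0,0, 0,0,0.066,0,0,0,0, 0,0,0.069,0,0,0,0, 0,0,0.071,0,0,0,0, 0,0,0.071,0,0,0,0]'; python3 -c "
from h import *
st()"
```

```text
clock: 23.2
eef_pos: [0.5231, -0.2294, 0.0941]
tool_rot: [0.174, 0.985, -0.0, 0.0]
ft_force: [-0.0, 0.2, -0.8]
grip_width: 0.0233
grasp_force: 59.6
t 23.2 p [ 0.5231 -0.2294  0.0941] yaw 69.99 tilt [ 2.e-04 -1.e-04 -1.e+00] F [-0.05  0.18 -0.78] T [ 0.003  0.042 -0.025] w 0.0233 g 59.570011496543884 j [-0.41  0.5  -0.06  1.01  0.   -0.06]
```

Release, with a moment to settle, then straight up.

```bash
python3 -m pendant '[0,0,0,0,0,0,0.3, 0,0,0,0,0,0,0.5, 0,0,0,0,0,0,0.8, 0,0,0,0,0,0,1, 0,0,0,0,0,0,1, 0,0,0,0,0,0,1, 0,0,0,0,0,0,1, 0,0,0,0,0,0,1, 0,0,0,0,0,0,1, 0,0,0,0,0,0,1]'; python3 -m pendant '[0,0,-0.03,0,0,0,1, 0,0,-0.06,0,0,0,1, 0,0,-0.1,0,0,0,1, 0,0,-0.16,0,0,0,1, 0,0,-0.22,0,0,0,1, 0,0,-0.28,0,0,0,1, 0,0,-0.3,0,0,0,1, 0,0,-0.3,0,0,0,1, 0,0,-0.3,0,0,0,1, 0,0,-0.3,0,0,0,1]'; python3 - <<'E'
from h import *
st()
c=bot.camera("scene"); cv2.imwrite("pics/end.png",cv2.resize(c["pixels"][110:310,120:390,::-1],None,fx=2.9,fy=2.9,interpolation=cv2.INTER_CUBIC))
E
python3 gap.py|head -1
```

```text
clock: 24.03
eef_pos: [0.523, -0.2294, 0.0941]
tool_rot: [0.174, 0.985, 0.0, 0.0]
ft_force: [-0.9, -1.6, -0.3]
grip_width: 0.0856
grasp_force: 0.0
clock: 24.87
eef_pos: [0.5221, -0.229, 0.2421]
tool_rot: [0.174, 0.985, 0.0, -0.002]
ft_force: [0.8, 0.2, 0.0]
grip_width: 0.0854
grasp_force: 0.0
t 24.8667 p [ 0.5221 -0.229   0.2421] yaw 69.99 tilt [-0.003   0.0013 -1.    ] F [0.82 0.21 0.01] T [-0.053  0.08  -0.009] w 0.0854 g 0.0 j [-0.41  0.39  0.18  1.36 -0.   -0.06]
b [[137, 137, 137, 137, 137, 138, 122, 78, 64, 65, 61, 47, 46, 48, 51, 72, 86, 87, 87, 87, 87, 87, 87, 87, 87, 87, 87, 86], [158, 158, 158, 158, 158, 144, 94, 77, 79, 66, 48, 47, 48, 53, 76, 88, 88, 88, 88, 88, 88, 88, 88, 87, 87, 87, 87, 87]]
```

View pics/end.png

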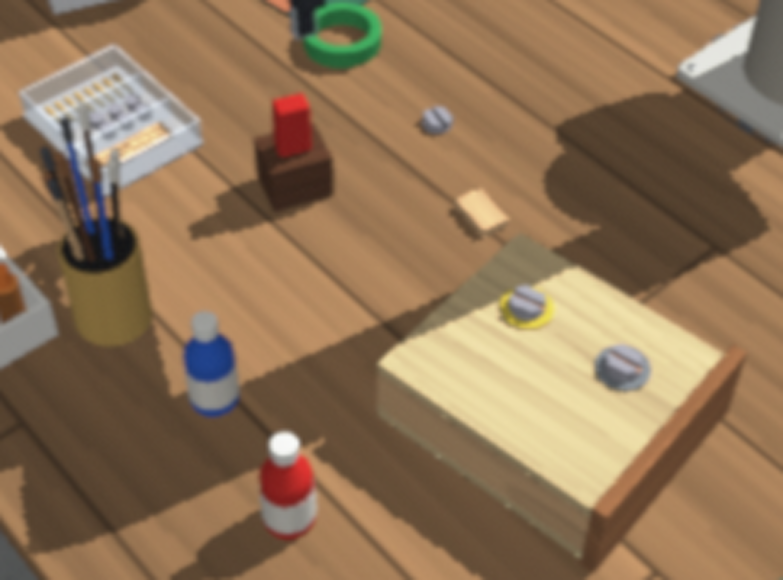

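The key stands fully down in its stand at (292,125). The yellow cam's slot at (527,303) is turned, the panel lies flush, and the bystanders are where they were. I hand in.

```bash
python3 -c "
from workcell import bot
print(bot.job_done())"
```

```text
the job is handed in; nothing more can be done
None
```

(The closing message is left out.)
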